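# Push the label holder home behind the shelf lip

### The arm

A 6-joint arm with a two-finger parallel gripper is mounted at the origin on the work surface. World frame = base frame: x ahead of the robot, y to its left, z up, the work surface at z = 0. Lengths are in m, angles in degrees, forces in N, time in s.
With the tool pointing down it reaches from about 0.35 to 0.725 m from the base axis. Payload 4.3 kg.
Tool frame: the origin (TCP) lies midway between the tips of the shut fingers; the grasp point (between the pads) lies 19 mm behind it (arm.grasp_offset is the distance from the TCP to the grasp point, in m); x points along the fingers, y is the direction in which the jaws open and shut, and the axes are right-handed (so a half turn about x gives the same grasp; the last joint's range is limited). The gripper opens to 85 mm and grips with 20 to 120 N. Pads are 22 mm wide; open, the fingers measure 114 mm over their backs; the gripper's body (76 mm by 85 mm) begins 54 mm behind the grasp point. The pads swing forward as they close: fully open they stand 13 mm farther back than shut.
Start: joints at [-77.137, 21.618, 4.641, 73.018, 0, 83.68], TCP at [0.189, -0.543, 0.231] pointing down, gripper open.
Joint ranges: [-156.06, 156.06], [-48.1, 94.91], [-58.44, 69.94], [-101.28, 121.22], [-78.64, 73.56], [-180, 180]. Speed limits (degrees/s): [147.25, 147.25, 180, 180, 180, 180].

### API

Orientations are given as a 3x3 rotation matrix whose columns are the frame's x, y, z axes.
In Python, from plant import arm gives the robot as it stands.
- The arm moves only by the shell command python3 -m handwheel 'ROWS' [FORCE]. ROWS is text: rows parted by semicolons, each of 7 numbers parted by spaces: the turn, a rotation vector about the tool's x, y, z in rad, then the shift along the tool's x, y, z in m, then the closure, from -1 (fully open) to 1 (shut). A call has 1 to 20 rows; each row shifts and turns the commanded pose from where the row before left it, along the tool's axes as they then stand; what a row does not reach is not made up. A row lasts 1/10 s, in which the tool goes at most 50 mm and 8.59 degrees, less where a joint would pass 70% of its speed; a pose out of reach is approached as far as the arm can. A call with a gripper value outside its range is refused whole. The fingers move at their own pace and stop on an object; FORCE is the grip in N (left out, the last holds). Time passes only in rows, so rows that do not move let the fingers close. It gives the time, the measured TCP pose, the force and the opening at its end, in the units of the state.
- arm.state(): the state, without advancing time (a new reading comes with each control period).
- arm.read_camera(name): name is "side" or "top"; returns a dict with "image" (400x640x3 uint8, red, green, blue), "fx", "fy", "cx", "cy" (pixels), "view" (4x4, takes a point from world to camera coordinates). Camera axes: x right, y down, z forward; pixel columns grow to the right and rows downward; lengths in m; the calibration is good to about 2 mm. A picture is of the moment at which its call begins. There is no depth.
- arm.finish_job(): hands the job in, once; it reports no verdict.
The state is a dict: "time_s": time; "joint_positions": joint angles; "joint_velocities": joint speeds; "tau": joint torques, N m; "position": TCP position; "eef_rot": TCP orientation; "force": force on the tool from outside, world axes, zero at the start; "ft_torque": the same for the moment, N m; "width": finger opening in m.
Only numpy, scipy, OpenCV 4.12 (cv2) and the standard library are available. Lean on these libraries where they do the work, as an engineer would, in place of code of your own. Each camera call takes 0.05 s, during which the arm holds its last target.

### The job

Lift the blue label holder up and off the hook of its stand, then push its lower edge down behind the steel lip on the front of the low shelf, against the spring ledge inside, until its shoulders sit on the ends of the channel. The spring would push it out again until it is screwed down, so finish while still holding it pressed fully home with the gripper. Leave the tin canister, the glass funnel and the white porcelain cap where they stand.

Things in the scene. Friction and masses are not known exactly. Their poses are not given: they have to be found in the camera images.
- holder: Blue upright label holder, 90 g, hanging on the hook. Origin: middle of its lower edge; z up, y along its width, x through its thickness; front and back alike. All 4 mm thick: blade 60 mm wide, z 0 to 32 mm (52 wide in the lowest 10); shoulder bar 84 wide, z 32 to 40; panel with white card 64 wide, z 40 to 58; frame of the hanging window, z 58 to 84. Black grip block on top (see point grip).
- grip (a point): Centre of the black grip block, holder frame z = 110 mm, same axes: 10 mm thick (x), 34 mm wide (y), from z = 84 to 136 mm. Grip it from above by its thickness; while it hangs keep the fingertips above holder z = 96 mm, clear of the hook's tip.
- window (a point): Middle of the upper edge of the hanging window, holder frame z = 84 mm, which rests on the hook. The window is 24 mm wide (y) and 26 mm high.
- stand: Fixed dark steel hook stand. Origin on the counter below the hook, x along the hook. Post at x = +55 mm, 10 mm thick, 152 mm high, foot disc 76 mm across. The holder hangs across the bar at x = 0 to 15 mm. To free it, lift it 10 to 18 mm (14 is best: window clears both tip and bar), then draw it at least 45 mm along the stand's -x.
- hook (a point): Point on top of the hook bar, 153 mm above the stand's origin, same axes. The bar, 6 mm thick and level, runs from the post to x = -14 mm and turns up to a tip at x = -20 mm, 8 mm higher than the bar's top.
- shelf: Fixed low step shelf. Origin on the counter below the slot's centre; front faces -x, y along the slot. Slot open at the top, 8 mm wide (x) between steel lip and grey fascia, which flare apart above 40 mm height to a 20 mm mouth at 52 mm; 66 mm long (y) between steel cheeks with tops 50 mm high. Behind it the board, x 14 to 134 mm, 240 mm wide, top 52 mm high.
- seat (a point): Point in the slot centre, 18 mm above the counter, axes as the shelf: the holder's origin lies here when the holder is fully home, shoulders on the cheek tops.
- ledge (a joint): Orange spring ledge on the floor of the slot: how far it is pressed down, m. 0 = free, its top then 26 mm above the counter (8 mm above point seat); 0.008 = holder fully home. Takes about 2 N to start and 7 N at 0.008.
- canister: Tin canister, 60 mm in diameter, 85 mm high, standing loose on the shelf board, origin at the centre of its underside. Leave it alone.
- funnel: Glass funnel standing mouth down on the counter beyond the work, 84 mm in diameter, 85 mm high, origin at the centre of its underside. Leave it alone.
- knobcap: White porcelain knob cap on the counter on the robot's side of the work, 40 mm in diameter, 42 mm high, origin at the centre of its underside. Leave it alone.
Mind the look-alikes: they are no part of the job. Of the things shaped like the holder, the blue one is meant.

How it is judged (in metres and radians):
On the way, in this order (a step that is already met when the one before it is completed fails the run):
1. the holder is lifted off the hook and carried by the gripper (distance between window and hook above 0.05 m and height (world z) of holder above 0.06 m and contact force between holder and stand below 0.05 N and contact force between the fingers and holder above 1 N), for 0.2 s.
2. the blade is down behind the lip (x of holder in the frame of seat between -0.004 and 0.004 m and y of holder in the frame of seat between -0.006 and 0.006 m and angle between holder's own z axis and vertical below 0.12 rad and angle between the x axis of holder and the x axis of seat, either way round below 0.12 rad and z of holder in the frame of seat below 0.016 m), for 0.05 s.
At the end, for the whole second after the job is handed in: Holder in the slot (within 4 mm across, 6 mm along, upright and square within 0.12 rad), lower edge at most 2.5 mm above home, spring ledge pressed over 5.5 mm, gripper still touching it with over 2 N, all still through the last second (x of holder in the frame of seat between -0.004 and 0.004 m and y of holder in the frame of seat between -0.006 and 0.006 m and angle between holder's own z axis and vertical below 0.12 rad and angle between the x axis of holder and the x axis of seat, either way round below 0.12 rad and z of holder in the frame of seat below 0.0025 m and value of joint ledge above 0.0055 m and contact force between the fingers and holder above 2 N and linear speed of holder below 0.02 m/s); the arm keeps its last pose, push and grip.
It fails at once if the canister was moved (distance of canister from where it was at the start of the episode above 0.03 m).
It fails at once if the funnel was moved (distance of funnel from where it was at the start of the episode above 0.03 m).
It fails at once if the porcelain cap was moved (distance of knobcap from where it was at the start of the episode above 0.03 m).
It also fails if it takes over 51 s, if anything falls off the work surface, if the arm or the gripper's body presses on something with over 40 N, if the wrist force passes 120 N, or if a joint passes its speed limit or range.

## Working session

There is one attempt and no reset: what is moved stays moved. The work goes in short steps, Python scripts to look and compute and a shell command to move; the robot and the scene stay as the last step left them, time stands still between calls to the robot, and variables do not carry over. Pictures are saved under pics/ and viewed, and the job is handed in when it is done.

```bash
ls && mkdir -p pics && python3 - <<'E'
from plant import arm
import cv2, numpy as np
s=arm.state(); print(s)
for n in("side","top"):
    c=arm.read_camera(n); cv2.imwrite(f"pics/{n}0.png",c["image"][:,:,::-1]); print(n,c["fx"],c["fy"],c["cx"],c["cy"]); print(np.round(c["view"],4))
E
```

```text
pics
{'time_s': 0.0, 'joint_positions': array([-7.71376553e+01,  2.16614768e+01,  4.56169071e+00,  7.30174782e+01,
       -8.20822680e-04,  8.36815815e+01]), 'joint_velocities': array([ 0.01556641,  0.05837288, -0.07661135,  0.04066555,  0.04417072,
       -0.00874406]), 'tau': array([-1.80871859e-05, -4.63599765e+01,  2.69878507e+01,  2.06947583e-02,
       -2.17420757e-04, -6.47611202e-06]), 'position': array([ 0.18878212, -0.54242798,  0.23035666]), 'eef_rot': array([[-4.69569469e-04,  3.28549093e-01, -9.44486778e-01],
       [ 1.99210251e-03, -9.44484700e-01, -3.28549361e-01],
       [-9.99997906e-01, -2.03579123e-03, -2.11002293e-04]]), 'force': array([ 0.65262025, -0.07862024, -0.70589553]), 'ft_torque': array([ 0.00943458, -0.01605356, -0.01682552]), 'width': 0.08500003847520061}
side 493.9862949297208 493.9862949297208 328.4887518731079 192.97122261599227
[[ 0.7177 -0.696   0.0206 -0.4178]
 [-0.4528 -0.489  -0.7456  0.3608]
 [ 0.5291  0.5258 -0.6661  0.599 ]
 [ 0.      0.      0.      1.    ]]
top 452.4265218780209 452.4265218780209 322.0307495572203 200.08936553654894
[[-0.0262 -0.9991  0.0341  0.0137]
 [-0.9948  0.0227 -0.0993  0.5751]
 [ 0.0985 -0.0365 -0.9945  1.0955]
 [ 0.      0.      0.      1.    ]]
```

View pics/side0.png

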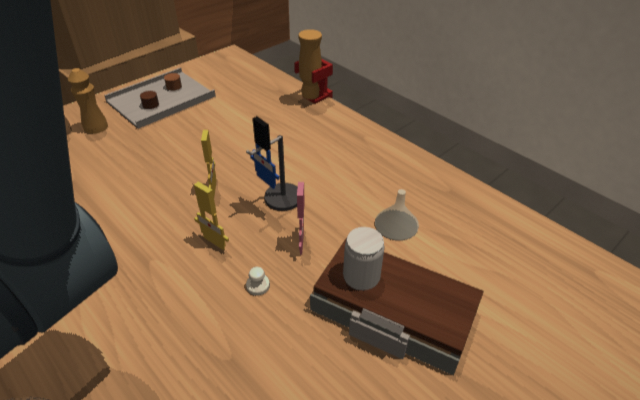

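View pics/top0.png

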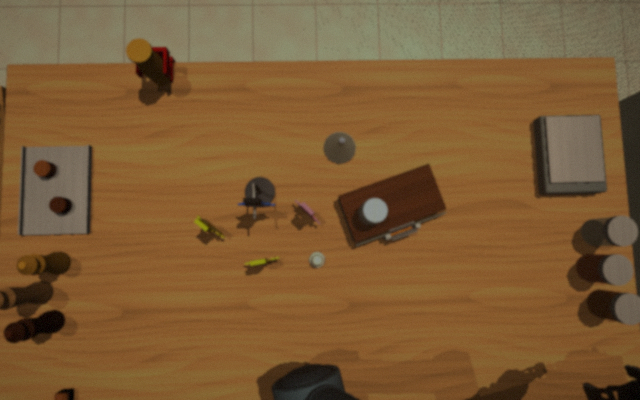

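```bash
python3 - <<'E'
import cv2
a=cv2.imread("pics/side0.png");b=cv2.imread("pics/top0.png")
def crop(im,x0,y0,x1,y1,k,n):cv2.imwrite(n,cv2.resize(im[y0:y1,x0:x1],None,fx=k,fy=k,interpolation=cv2.INTER_CUBIC))
crop(a,190,105,330,255,4,"pics/c1.png")  
crop(a,300,220,490,370,4,"pics/c2.png")
crop(b,180,160,340,280,5,"pics/c3.png")
crop(b,320,150,460,255,5,"pics/c4.png")
E
```

```text
(no output)
```

View pics/c1.png

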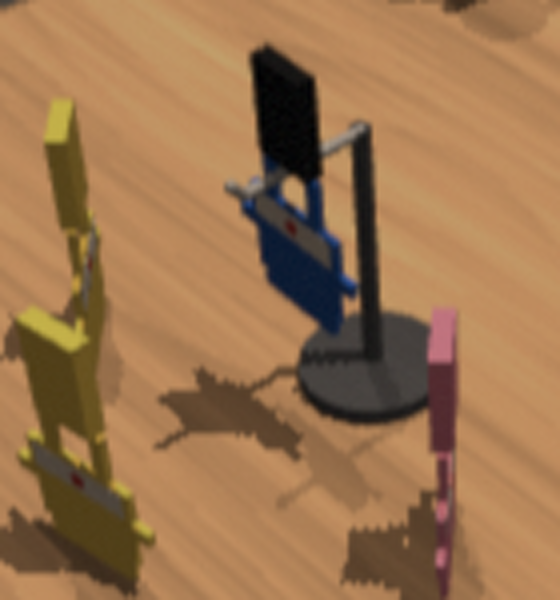

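View pics/c2.png

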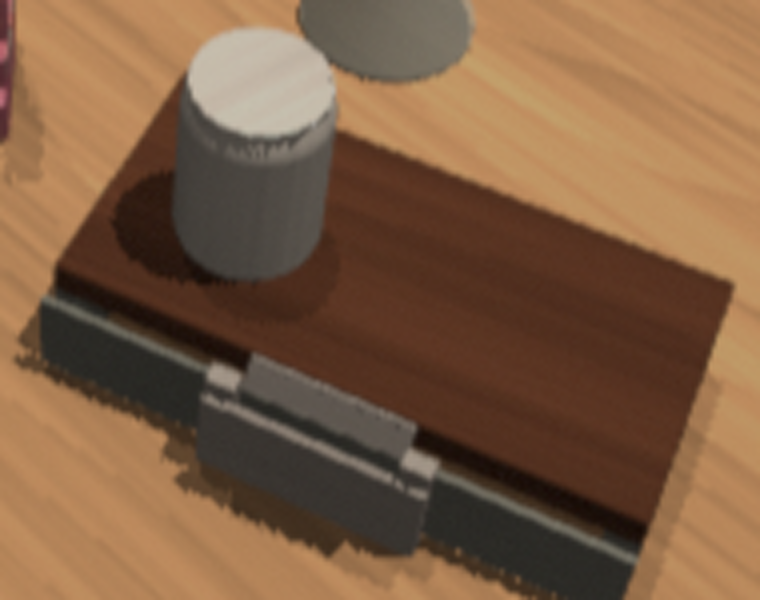

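View pics/c3.png

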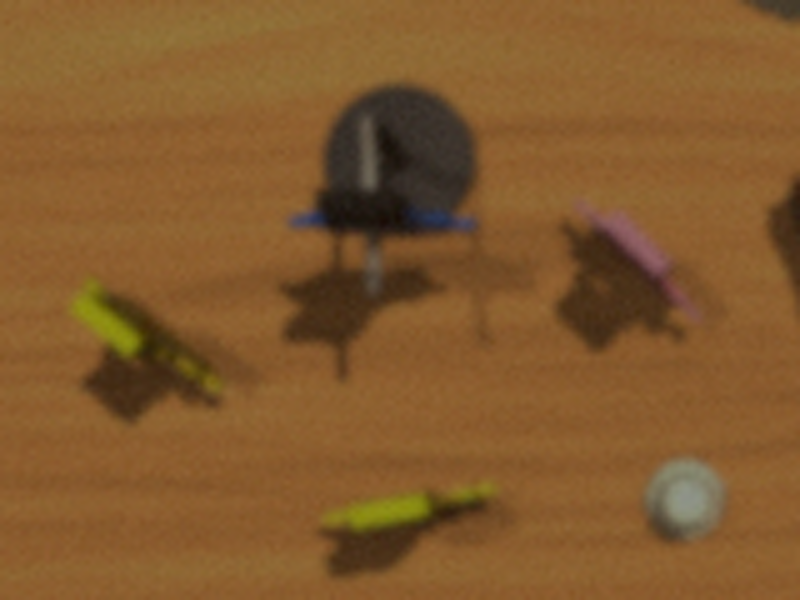

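View pics/c4.png

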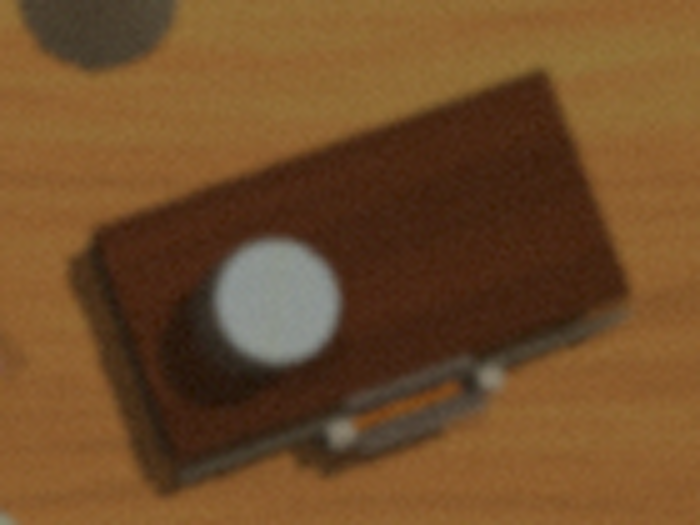

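```bash
cat > h.py <<'E'
import numpy as np, cv2
from plant import arm
def campos(c): V=c["view"]; return -V[:3,:3].T@V[:3,3]
def ray(c,u,v):
    d=np.array([(u-c["cx"])/c["fx"],(v-c["cy"])/c["fy"],1.]); return c["view"][:3,:3].T@d
def onz(c,u,v,z):
    p=campos(c); d=ray(c,u,v); return p+d*(z-p[2])/d[2]
def proj(c,P):
    q=c["view"][:3,:3]@np.asarray(P,float)+c["view"][:3,3]; return np.array([c["cx"]+c["fx"]*q[0]/q[2],c["cy"]+c["fy"]*q[1]/q[2]])
def tri(c1,uv1,c2,uv2):
    A=[];b=[]
    for c,uv in((c1,uv1),(c2,uv2)):
        d=ray(c,*uv);d/=np.linalg.norm(d);M=np.eye(3)-np.outer(d,d);A.append(M);b.append(M@campos(c))
    x,r,_,_=np.linalg.lstsq(np.vstack(A),np.hstack(b),rcond=None); return x,np.sqrt(r.sum() if len(r) else 0)
def blob(mask,box):
    x0,y0,x1,y1=box; m=np.zeros_like(mask,dtype=np.uint8); m[y0:y1,x0:x1]=mask[y0:y1,x0:x1]
    n,l,s,ce=cv2.connectedComponentsWithStats(m); 
    i=1+np.argmax(s[1:,4]); return (l==i).astype(np.uint8),s[i],ce[i]
E
python3 - <<'E'
from h import *
S=arm.read_camera("side");T=arm.read_camera("top")
hs={n:cv2.cvtColor(c["image"],cv2.COLOR_RGB2HSV) for n,c in(("s",S),("t",T))}
v=hs["t"]
# grip block
for n,c,box in(("s",S,(248,110,275,155)),("t",T,(235,190,270,212))):
    h=hs[n]; m=(h[...,2]<38); b,st,ce=blob(m,box); print(n,"black",st,ce)
    hull=cv2.convexHull(cv2.findContours(b,0,2)[0][0]); print(cv2.minAreaRect(hull)); 
    if n=="s": cs=ce
    else: ct=ce
print(tri(S,cs,T,ct))
for n,c,box in(("s",S,(240,140,290,200)),("t",T,(230,190,285,215))):
    h=hs[n]; m=(h[...,0]>100)&(h[...,0]<130)&(h[...,1]>110)&(h[...,2]>40); ys,xs=np.nonzero(m[box[1]:box[3],box[0]:box[2]]); xs+=box[0];ys+=box[1]
    print(n,"blue",len(xs),xs.min(),xs.max(),ys.min(),ys.max())
    if n=="t":
        for X in(xs.min(),xs.max()):
            k=abs(xs-X)<=1; u,w=X+(-.0 if X==xs.min() else 1)-.5,ys[k].mean(); print(u,w,onz(T,u,w,.105))
        print(np.polyfit(xs,ys,1))
# board
h=hs["t"]; m=(h[...,2]<85)&(h[...,1]>120)&((h[...,0]<12)|(h[...,0]>165)); b,st,ce=blob(m,(330,155,455,250)); print(st)
cv2.imwrite("pics/mb.png",b*255); np.save("top.npy",T["image"])
m=(h[...,1]>200)&(h[...,2]>110)
cv2.imwrite("pics/x.png",cv2.resize(np.hstack([b*255,m.astype(np.uint8)*255])[150:260],None,fx=0.6,fy=0.6))
for p in [(368,120),(372,290)]: print("hook",onz(T,180+(p[0]+.5)/5-.5,160+(p[1]+.5)/5-.5,.153))
for p in [(398,160)]: print("disc",onz(T,180+p[0]/5-.4,160+p[1]/5-.4,.008))
for p in [(340,432),(490,377)]: print("cheek",onz(T,320+p[0]/5-.4,150+p[1]/5-.4,.05))
for p in [(98,235),(545,70),(628,300),(178,475)]: print("board",onz(T,320+p[0]/5-.4,150+p[1]/5-.4,.052))
for p in [(224,378),(419,463)]: print("cheek side",onz(S,300+p[0]/4-.4,220+p[1]/4-.4,.05))
for p in [(60,270),(640,525),(735,285)]: print("board side",onz(S,300+p[0]/4-.4,220+p[1]/4-.4,.052))
print("canister",onz(T,320+278/5,150+302/5,.137),"cap",onz(T,180+685/5,160+500/5,.03))
for p in [(68,120),(455,0)]: pass
print("hook side",onz(S,190+365/4,105+128/4,.153),onz(S,190+232/4,105+186/4,.161))
E
```

```text
s black [253 118  17  33 387] [261.24289406 133.63307494]
((261.39111328125, 133.91090393066406), (33.13473892211914, 13.930521011352539), 84.2894058227539)
t black [245 199  18   7  98] [253.40816327 201.90816327]
((253.5, 202.0), (6.0, 17.0), 90.0)
(array([0.56027405, 0.1510966 , 0.18203171]), np.float64(0.001290971987156728))
s blue 353 251 278 145 187
t blue 4 267 268 203 204
266.5 203.5 [0.56273596 0.13052582 0.105     ]
268.5 203.5 [0.56263002 0.12593779 0.105     ]
[3.3457414e-14 2.0350000e+02]
[ 340  166  104   75 2585]
hook [0.60292583 0.15496068 0.153     ]
hook [0.52786871 0.15405824 0.153     ]
disc [0.60244016 0.15681473 0.008     ]
cheek [ 0.48187961 -0.15663332  0.05      ]
cheek [ 0.50674743 -0.23132034  0.05      ]
board [ 0.58053947 -0.04161155  0.052     ]
board [ 0.65754468 -0.26540482  0.052     ]
board [ 0.5426574  -0.30072765  0.052     ]
board [ 0.46317057 -0.07680397  0.052     ]
cheek side [ 0.48443614 -0.1575653   0.05      ]
cheek side [ 0.5095241  -0.23091449  0.05      ]
board side [ 0.47273164 -0.08009443  0.052     ]
board side [ 0.54577944 -0.30094377  0.052     ]
board side [ 0.66032079 -0.2663241   0.052     ]
canister [ 0.53851401 -0.11620475  0.137     ] cap [0.4281076  0.01583858 0.03      ]
hook side [0.60549454 0.15187812 0.153     ] [0.52879757 0.14865838 0.161     ]
```

```bash
python3 - <<'E'
from h import *
T=arm.read_camera("top");S=arm.read_camera("side")
I=T["image"].astype(int)
h=cv2.cvtColor(T["image"],cv2.COLOR_RGB2HSV)
# blue excess per pixel around holder
B=I[...,2]-I[...,0]
m=(B>15)
m[:, :225]=0;m[:,290:]=0;m[:190]=0;m[215:]=0
ys,xs=np.nonzero(m);print(sorted(set(zip(xs.tolist(),ys.tolist())))[:200])
L=[(x,y) for x,y in zip(xs,ys)]
# board edges: rectify plane z=.052 image by homography, 0.5mm/px
x0,y0=.43,-.33; k=2000
pts=np.float32([[.43,-.33],[.69,-.33],[.69,-.02],[.43,-.02]])
for n,c in(("t",T),("s",S)):
    src=np.float32([proj(c,[p[0],p[1],.051]) for p in pts]); dst=np.float32([[(p[1]+.33)*k,(p[0]-.43)*k] for p in pts])
    H=cv2.getPerspectiveTransform(src,dst); w=cv2.warpPerspective(c["image"],H,(620,520),flags=cv2.INTER_CUBIC)
    cv2.imwrite(f"pics/rect_{n}.png",w[::-1,::-1,::-1])
    hh=cv2.cvtColor(w,cv2.COLOR_RGB2HSV); print(n,w[300,100],w[200,300])
E
```

```text
[(242, 203), (243, 203), (243, 204), (244, 203), (262, 203), (264, 203), (264, 204), (265, 203), (265, 204), (266, 202), (266, 203), (266, 204), (267, 202), (267, 203), (267, 204), (268, 203), (268, 204), (269, 203), (269, 204), (270, 204)]
t [76 39 19] [70 38 21]
s [89 52 32] [79 45 30]
```

View pics/rect_t.png

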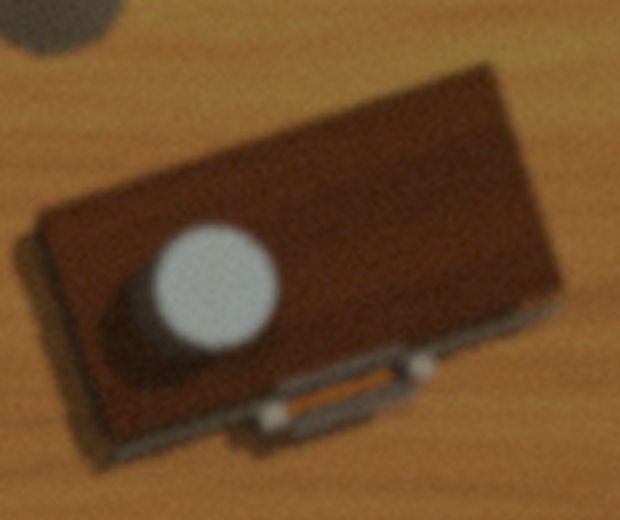

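View pics/rect_s.png

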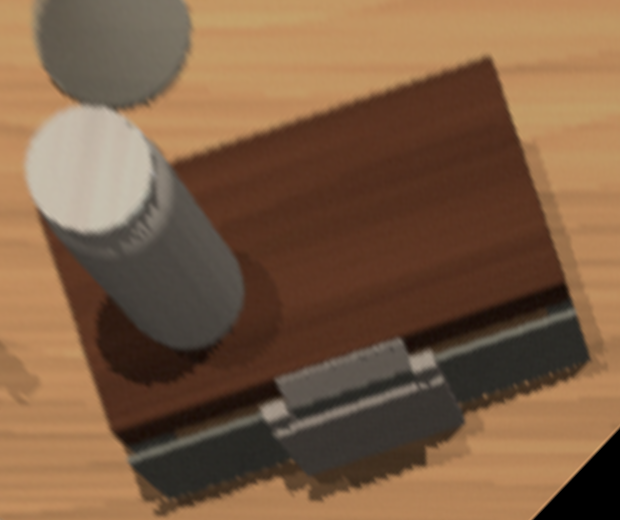

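```bash
python3 - <<'E'
from h import *
T=arm.read_camera("top");S=arm.read_camera("side")
k=5000;x0=.51;y0=.09;W=.12;Hh=.11
pts=[(x0,y0),(x0+Hh,y0),(x0+Hh,y0+W),(x0,y0+W)]
rows=[]
for z in(.205,.153,.105):
  r=[]
  for n,c in(("t",T),("s",S)):
    src=np.float32([proj(c,[p[0],p[1],z]) for p in pts]); dst=np.float32([[(y0+W-p[1])*k,(x0+Hh-p[0])*k] for p in pts])
    w=cv2.warpPerspective(c["image"],cv2.getPerspectiveTransform(src,dst),(int(W*k),int(Hh*k)),flags=cv2.INTER_CUBIC)
    r.append(w[...,::-1])
  cv2.imwrite(f"pics/rh_{int(z*1000)}.png",cv2.resize(np.hstack(r),None,fx=.66,fy=.66))
E
```

```text
(no output)
```

View pics/rh_205.png

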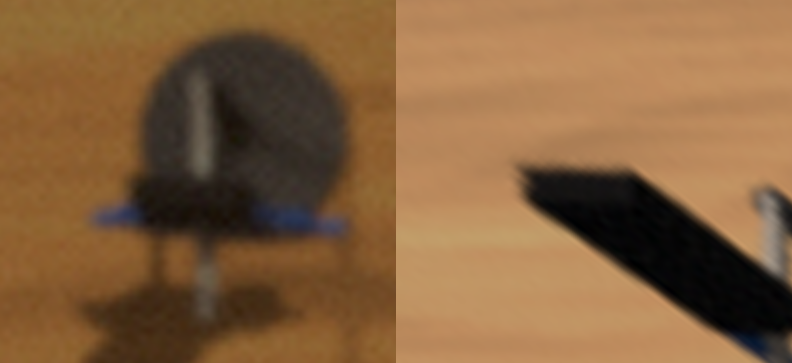

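View pics/rh_153.png

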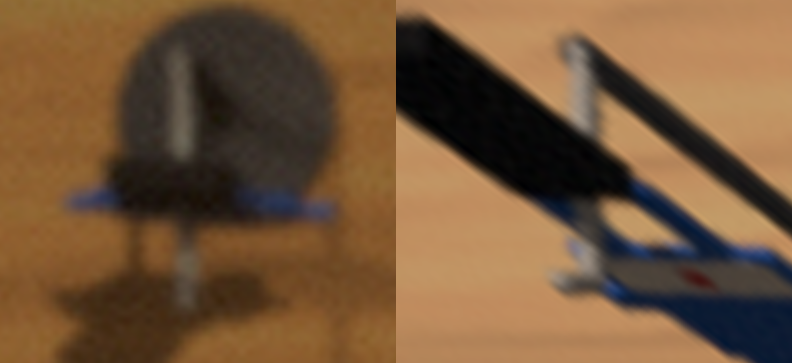

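View pics/rh_105.png

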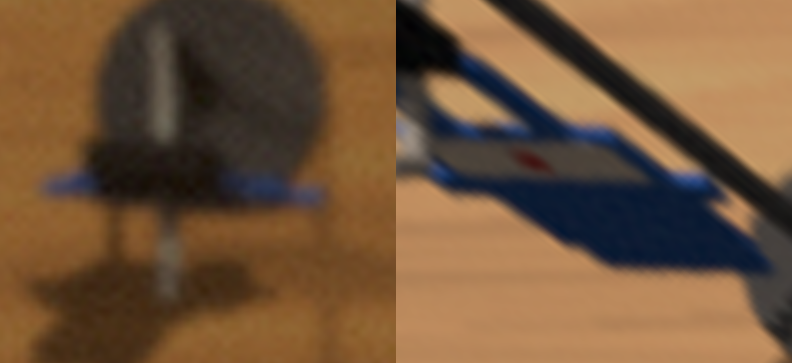

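```bash
python3 -m handwheel '-0.1344 0 0 0 0 0 -1;-0.1344 0 0 -0.01 0 0 -1;-0.1344 0 0 -0.01 0 0 -1;-0.1344 0 0 -0.01 0 0 -1;-0.1344 0 0 0 0 0 -1;-0.1344 0 0 0 0 0 -1;-0.1344 0 0 0 0 0 -1;-0.1344 0 0 0 0 0 -1;-0.1344 0 0 0 0 0 -1;0 0 0 0 0 0 -1;0 0 0 0 0 0 -1' && python3 -c "
from h import *
s=arm.state();R=s['eef_rot'];print(R.round(4),s['position'],s['joint_positions'].round(1))
print(R.T@(np.array([.562,.152,.262])-s['position']))"
```

```text
time_s: 1.5
position: [0.1889, -0.5431, 0.2613]
eef_rot: [[-0.0, 1.0, -0.029], [-0.0, -0.029, -1.0], [-1.0, -0.0, 0.0]]
force: [-0.6, -0.5, 0.1]
width: 0.0853
[[-0.000e+00  9.996e-01 -2.920e-02]
 [-1.000e-04 -2.920e-02 -9.996e-01]
 [-1.000e+00 -0.000e+00  1.000e-04]] [ 0.18892836 -0.54311397  0.26132539] [-77.1  21.4   8.7  77.3  -0.   14.5]
[-0.00074899  0.35263778 -0.70569992]
```

```bash
python3 -m handwheel '0 0 0 0 0.0196 -0.0392 -1;0 0 0 0 0.0196 -0.0392 -1;0 0 0 0 0.0196 -0.0392 -1;0 0 0 0 0.0196 -0.0392 -1;0 0 0 0 0.0196 -0.0392 -1;0 0 0 0 0.0196 -0.0392 -1;0 0 0 0 0.0196 -0.0392 -1;0 0 0 0 0.0196 -0.0392 -1;0 0 0 0 0.0196 -0.0392 -1;0 0 0 0 0.0196 -0.0392 -1;0 0 0 0 0.0196 -0.0392 -1;0 0 0 0 0.0196 -0.0392 -1;0 0 0 0 0.0196 -0.0392 -1;0 0 0 0 0.0196 -0.0392 -1;0 0 0 0 0.0196 -0.0392 -1;0 0 0 0 0.0196 -0.0392 -1;0 0 0 0 0.0196 -0.0392 -1;0 0 0 0 0.0196 -0.0392 -1;0 0 0 0 0 0 -1;0 0 0 0 0 0 -1' && python3 -c "
from h import *
s=arm.state();R=s['eef_rot'];print(R.round(4),s['position'],s['joint_positions'].round(1))
print(R.T@(np.array([.562,.152,.200])-s['position']))
for n in('side','top'):
    c=arm.read_camera(n)
    for z in (0,.019): print(n,proj(c,s['position']+[0,0,z]))
    x,y=proj(c,s['position']).astype(int);im=c['image'][max(0,y-50):y+70,x-70:x+70,::-1];cv2.imwrite(f'pics/{n}1.png',cv2.resize(im,None,fx=4,fy=4,interpolation=2)); print(x-70,max(0,y-50))
"
```

```text
time_s: 3.5
position: [0.5602, 0.1536, 0.2607]
eef_rot: [[-0.001, 1.0, -0.026], [-0.001, -0.026, -1.0], [-1.0, -0.001, 0.001]]
force: [0.3, 0.3, 0.3]
width: 0.0853
[[-8.000e-04  9.997e-01 -2.610e-02]
 [-7.000e-04 -2.610e-02 -9.997e-01]
 [-1.000e+00 -8.000e-04  7.000e-04]] [0.56023949 0.15362866 0.26073545] [  9.1  22.1   9.7  77.7  -0.  100.6]
[0.0607351  0.00184976 0.00154024]
side [256.2950443   93.02830364]
side [255.38337566  82.56699074]
186 43
top [247.68041927 197.73639919]
top [246.398156   196.70021658]
177 147
```

View pics/side1.png

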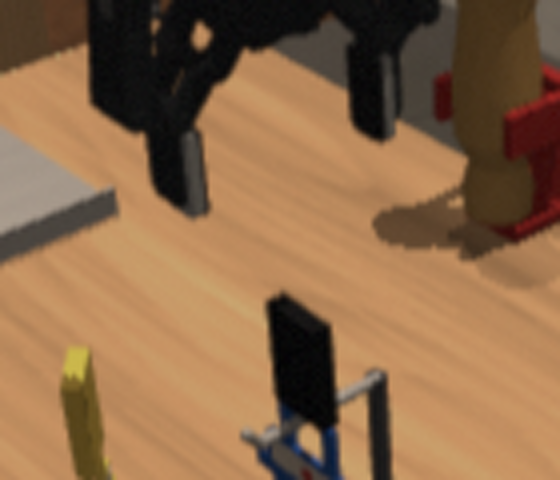

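View pics/top1.png

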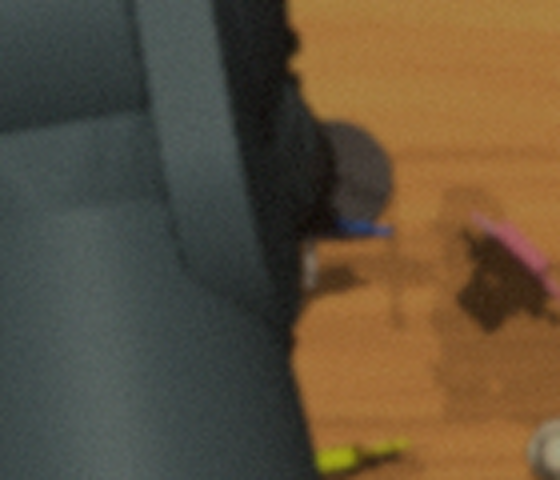

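```bash
python3 -m handwheel '0 0 0 0.015 0.0009 0.0008 -1;0 0 0 0.015 0.0009 0.0007 -1;0 0 0 0.015 0 0 -1;0 0 0 0 0 0 -1;0 0 0 0 0 0 -1' && python3 -c "
from h import *
s=arm.state();R=s['eef_rot'];print(s['position'])
c=arm.read_camera('side')
for P in ([.562,.152,.205],[.5625,.152,.228]):print(proj(c,P))
p=s['position'].copy()
for off in (-.0425,.0425):
    for w in (-.011,.011): print('tip',(proj(c,p+R[:,1]*off+R[:,2]*w+[0,0,.013])-[200,50])*4)
im=c['image'][50:190,200:340,::-1];cv2.imwrite('pics/side2.png',cv2.resize(im,None,fx=4,fy=4,interpolation=2))
print((proj(c,[.562,.152,.205])-[200,50])*4)
"
```

```text
time_s: 4.1
position: [0.5615, 0.1503, 0.2168]
eef_rot: [[-0.0, 1.0, -0.028], [-0.0, -0.028, -1.0], [-1.0, -0.0, 0.0]]
force: [-0.9, 0.3, -0.3]
width: 0.085
[0.56150083 0.15029835 0.21679332]
[260.22724832 121.90256796]
[259.48012643 110.19682917]
tip [137.81304288 265.20919461]
tip [169.14718062 288.05883858]
tip [302.83863385 194.3235385 ]
tip [334.88133436 214.97505888]
[240.90899328 287.61027184]
```

View pics/side2.png

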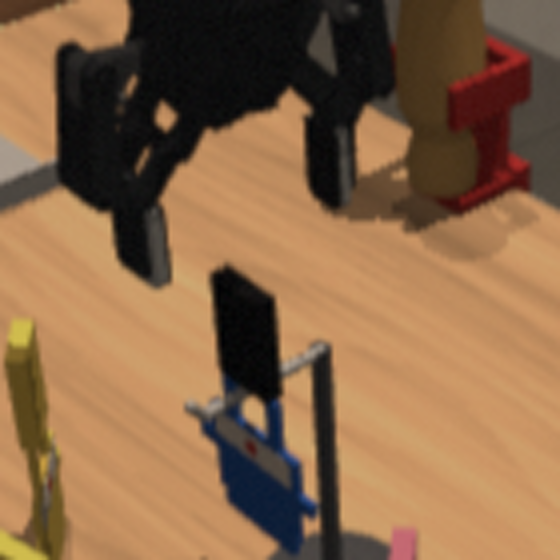

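```bash
python3 -m handwheel '0 0 0 0.015 0.0004 -0.0016 -1;0 0 0 0.015 0 0 -1;0 0 0 0.0155 0 0 -1;0 0 0 0 0 0 -1;0 0 0 0 0 0 -1' && python3 -c "
from h import *
s=arm.state();R=s['eef_rot'];print(s['position'])
c=arm.read_camera('side')
im=c['image'][70:210,200:340,::-1];cv2.imwrite('pics/side3.png',cv2.resize(im,None,fx=4,fy=4,interpolation=2))
"
```

```text
time_s: 4.65
position: [0.5627, 0.1528, 0.1718]
eef_rot: [[0.001, 1.0, -0.027], [0.0, -0.027, -1.0], [-1.0, 0.001, -0.0]]
force: [0.3, -0.2, 1.0]
width: 0.0853
[0.56273523 0.15283812 0.17176892]
```

View pics/side3.png

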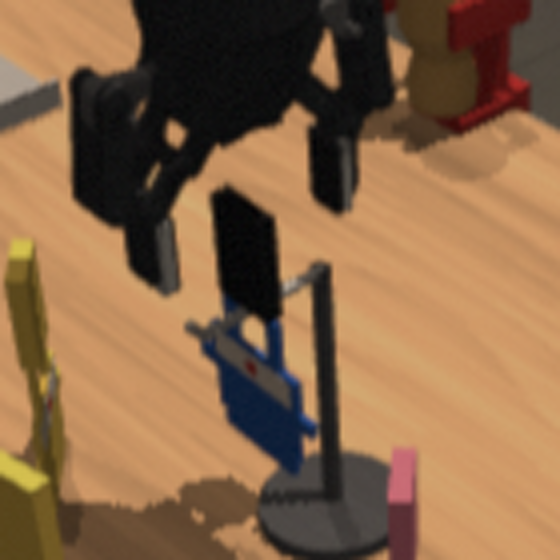

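```bash
python3 -m handwheel '0 0 0 0 0 0 -0.5;0 0 0 0 0 0 0;0 0 0 0 0 0 0.4;0 0 0 0 0 0 0.7;0 0 0 0 0 0 1;0 0 0 0 0 0 1;0 0 0 0 0 0 1;0 0 0 0 0 0 1;0 0 0 0 0 0 1;0 0 0 0 0 0 1' 60 && python3 -c "
from h import *
s=arm.state();R=s['eef_rot'];print(s['position'])
c=arm.read_camera('side')
im=c['image'][70:210,200:340,::-1];cv2.imwrite('pics/side4.png',cv2.resize(im,None,fx=4,fy=4,interpolation=2))
"
```

```text
time_s: 5.7
position: [0.5625, 0.153, 0.1709]
eef_rot: [[0.0, 1.0, -0.026], [-0.0, -0.026, -1.0], [-1.0, 0.0, 0.0]]
force: [-0.5, 0.0, 1.8]
width: 0.009
[0.56251047 0.15297584 0.17091369]
```

View pics/side4.png

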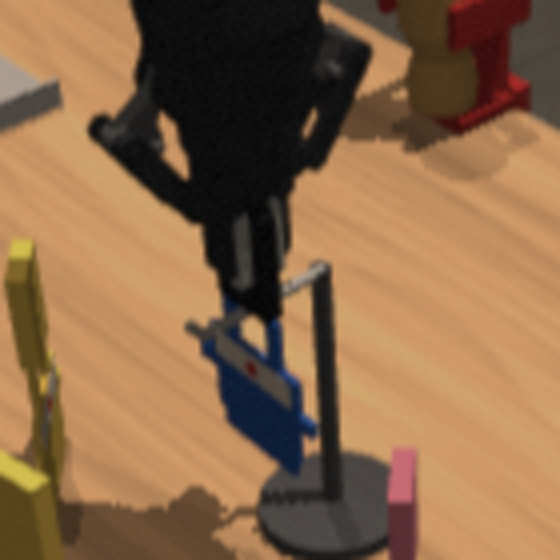

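```bash
python3 -m handwheel '0 0 0 -0.0035 0 0 1;0 0 0 -0.0035 0 0 1;0 0 0 -0.0035 0 0 1;0 0 0 -0.0035 0 0 1;0 0 0 0 0 0 1;0 0 0 0 0 0 1' && python3 -c "
from h import *
s=arm.state();R=s['eef_rot'];print(s['position'])
c=arm.read_camera('side')
im=c['image'][70:210,200:340,::-1];cv2.imwrite('pics/side5.png',cv2.resize(im,None,fx=4,fy=4,interpolation=2))
"
```

```text
time_s: 6.35
position: [0.5626, 0.153, 0.1849]
eef_rot: [[0.0, 1.0, -0.026], [-0.0, -0.026, -1.0], [-1.0, 0.0, -0.0]]
force: [-0.0, 0.4, -1.3]
width: 0.0094
[0.56257133 0.15299891 0.18490083]
```

View pics/side5.png

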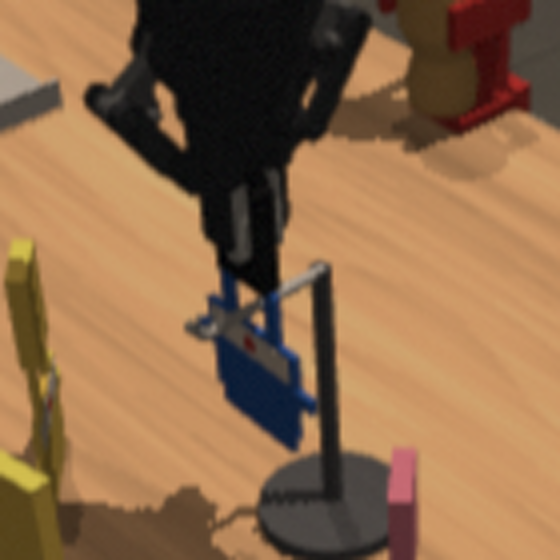

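```bash
python3 -m handwheel '0 0 0 0 -0.007 0.0004 1;0 0 0 0 -0.007 0.0004 1;0 0 0 0 -0.007 0.0004 1;0 0 0 0 -0.007 0.0004 1;0 0 0 0 -0.007 0.0004 1;0 0 0 0 -0.007 0.0004 1;0 0 0 0 -0.007 0.0004 1;0 0 0 0 -0.005 0.0003 1;0 0 0 0 0 0 1' && python3 -c "
from h import *
s=arm.state();R=s['eef_rot'];print(s['position'])
c=arm.read_camera('side')
im=c['image'][70:210,200:340,::-1];cv2.imwrite('pics/side6.png',cv2.resize(im,None,fx=4,fy=4,interpolation=2))
"
```

```text
time_s: 7.3
position: [0.5076, 0.1513, 0.1849]
eef_rot: [[-0.0, 1.0, -0.026], [-0.0, -0.026, -1.0], [-1.0, -0.0, 0.0]]
force: [0.7, -0.5, -1.8]
width: 0.0092
[0.50762002 0.15130444 0.18485146]
```

View pics/side6.png

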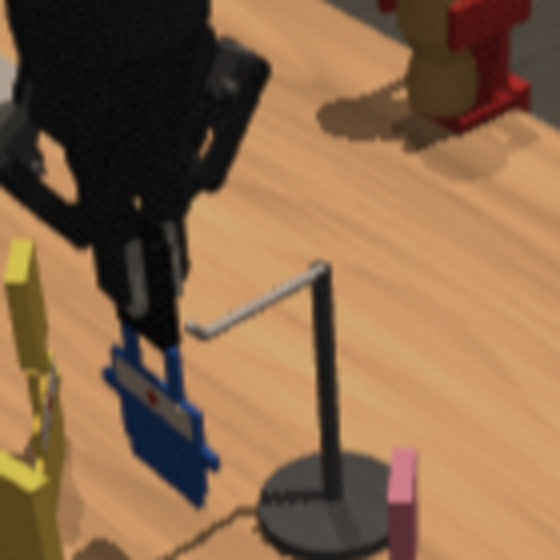

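```bash
python3 -m handwheel '0 0 0 -0.02 0 0 1;0 0 0 -0.02 0 0 1;-0.0855 0 0 -0.02 0 0 1;-0.0855 0 0 -0.005 0 0 1;-0.0855 0 0 0 0 0 1;-0.0855 0 0 0 0 0 1;0 0 0 0 -0.0119 0.0324 1;0 0 0 0 -0.0119 0.0324 1;0 0 0 0 -0.0119 0.0324 1;0 0 0 0 -0.0119 0.0324 1;0 0 0 0 -0.0119 0.0324 1;0 0 0 0 -0.0119 0.0324 1;0 0 0 0 -0.0119 0.0324 1;0 0 0 0 -0.0119 0.0324 1;0 0 0 0 -0.0119 0.0324 1;0 0 0 0 -0.0119 0.0324 1;0 0 0 0 0 0 1;0 0 0 0 0 0 1' && python3 -c "
from h import *
s=arm.state();R=s['eef_rot'];print(s['position'],np.degrees(np.arctan2(R[1,1],R[0,1])),s['joint_positions'].round(1))
print(R.T@(np.array([.4955,-.194,.19])-s['position']))
for n in('side','top'):
    c=arm.read_camera(n); cv2.imwrite(f'pics/{n}7.png',c['image'][...,::-1])
"
```

```text
time_s: 9.15
position: [0.4959, -0.1943, 0.2496]
eef_rot: [[0.0, 0.951, 0.309], [0.0, 0.309, -0.951], [-1.0, 0.0, -0.0]]
force: [-0.0, 0.2, -1.0]
width: 0.0093
[ 0.49592268 -0.19427767  0.2496275 ] 17.981797527576717 [-28.2  16.4  -0.1  73.5   0.   43.8]
[ 0.05962758 -0.00033004 -0.00037054]
```

View pics/side7.png

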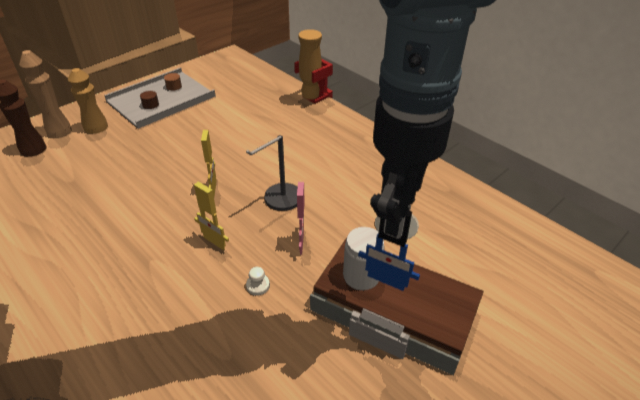

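View pics/top7.png

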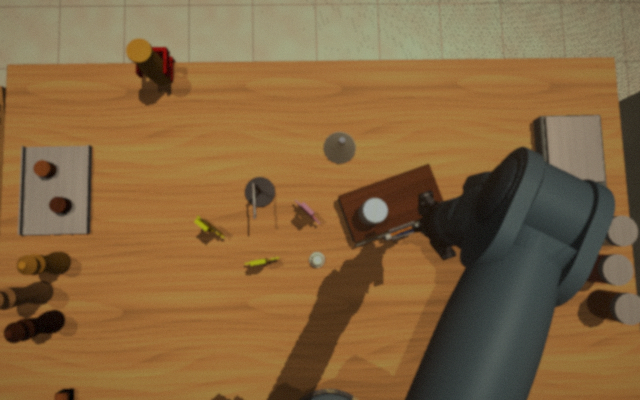

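```bash
python3 -m handwheel '0 0 0 0.02 0 0 1;0 0 0 0.02 0 0 1;0 0 0 0.02 0 0 1;0 0 0 0.02 -0.0003 -0.0003 1;0 0 0 0 0 0 1;0 0 0 0 0 0 1' && cat > look.py <<'E'
import sys
from h import *
s=arm.state();R=s['eef_rot'];p=s['position'];print(p.round(4),np.degrees(np.arctan2(R[1,1],R[0,1])),s['force'].round(1))
T=np.array([.4955,-.194,0]);a=np.radians(18.1);ax=np.array([np.cos(a),np.sin(a),0]);ay=np.array([-np.sin(a),np.cos(a),0])
for n,(u0,v0,u1,v1) in dict(side=(300,215,460,355),top=(340,180,460,250)).items():
    c=arm.read_camera(n); k=5
    im=cv2.resize(c['image'][v0:v1,u0:u1,::-1],None,fx=k,fy=k,interpolation=2).copy()
    f=lambda P:tuple(((proj(c,P)-[u0,v0]+.5)*k-.5).astype(int).tolist())
    hy=R[:,2];hx=R[:,1];o=p-[0,0,.1019]
    H=[f(o+hy*w+[0,0,z]) for w,z in((.042,.032),(-.042,.032),(-.042,.04),(.042,.04),(.026,0),(-.026,0))]
    M=[f(T+ay*w+[0,0,.05]) for w in(-.033,.033)]+[f(T+ax*x+ay*w+[0,0,.052]) for x,w in((.014,.12),(.014,-.12))]
    for q in H: cv2.circle(im,q,2,(0,255,0),-1)
    for q in M: cv2.circle(im,q,2,(0,0,255),-1)
    cv2.imwrite(f'pics/{n}{sys.argv[1]}.png',im)
E
python3 look.py 8
```

```text
time_s: 9.85
position: [0.4954, -0.1924, 0.1701]
eef_rot: [[-0.001, 0.95, 0.312], [0.0, 0.312, -0.95], [-1.0, -0.0, -0.001]]
force: [-0.5, -0.1, -1.1]
width: 0.0098
[ 0.4954 -0.1924  0.1701] 18.16840922928606 [-0.5 -0.1 -1.1]
```

View pics/side8.png

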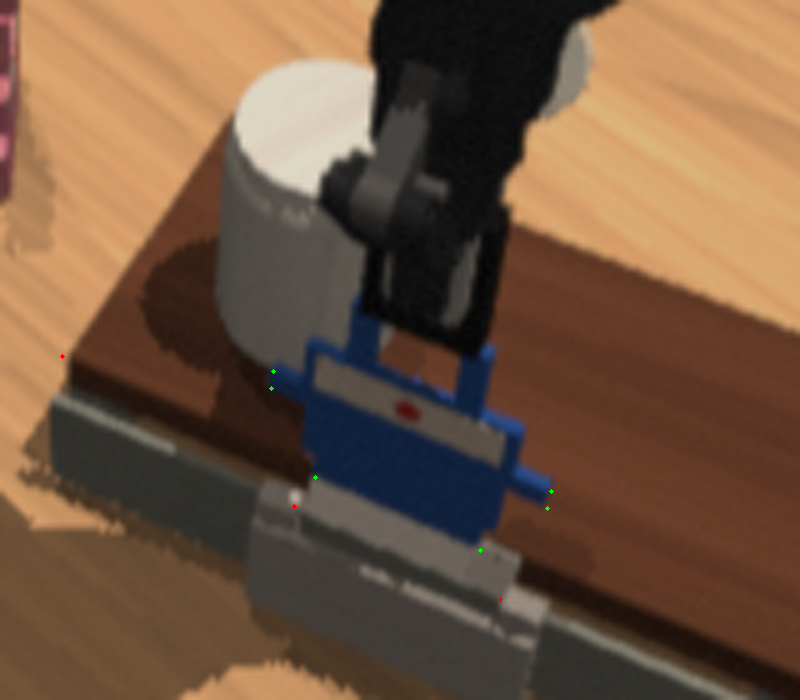

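View pics/top8.png

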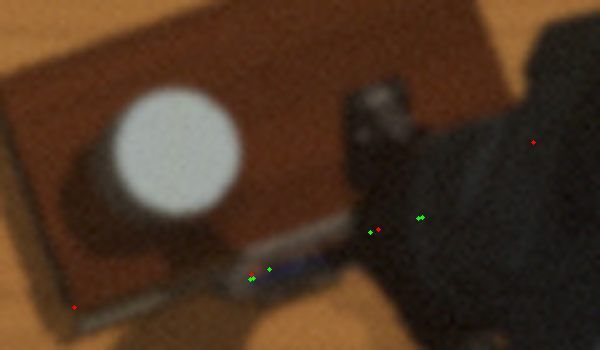

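```bash
python3 - <<'E'
from h import *
s=arm.state();R=s['eef_rot'];p=s['position']
c=arm.read_camera("side");I=c["image"].astype(int)
m=((I[...,2]-I[...,0]>25)).astype(np.uint8);b,st,ce=blob(m,(340,270,430,340));print(st)
ys,xs=np.nonzero(b)
o=p-[0,0,.1019];hy=R[:,2]
for X in(xs.min(),xs.max()):
    k=xs==X;print("obs",X+(-.5 if X==xs.min() else .5),ys[k].mean(),ys[k])
for w in(.042,-.042): print("pred",proj(c,o+hy*w+[0,0,.036]))
i=ys.argmax();print("bottom",xs[ys==ys.max()],ys.max(),"pred",proj(c,o+hy*.026),proj(c,o+hy*.03+[0,0,.01]))
# holder x sensitivity
print(proj(c,o+R[:,1]*.005)-proj(c,o), proj(c,o+hy*.005)-proj(c,o))
print("slot mid pred",proj(c,[.4955,-.194,.05]))
im=c['image'][300:350,340:420,::-1];cv2.imwrite('pics/z9.png',cv2.resize(im,None,fx=10,fy=10,interpolation=cv2.INTER_CUBIC))
E
```

```text
[355 274  56  49 974]
obs 354.5 289.5 [288 289 290 291]
obs 410.5 311.0 [310 311 312]
pred [410.59299345 314.08849303]
pred [355.1406029  290.21649322]
bottom [394 395 396] 322 pred [396.73514057 324.23598032] [400.17331164 321.37384298]
[ 1.36433638 -2.58447   ] [3.19056982 1.41108586]
slot mid pred [378.76026077 325.03535404]
```

View pics/z9.png

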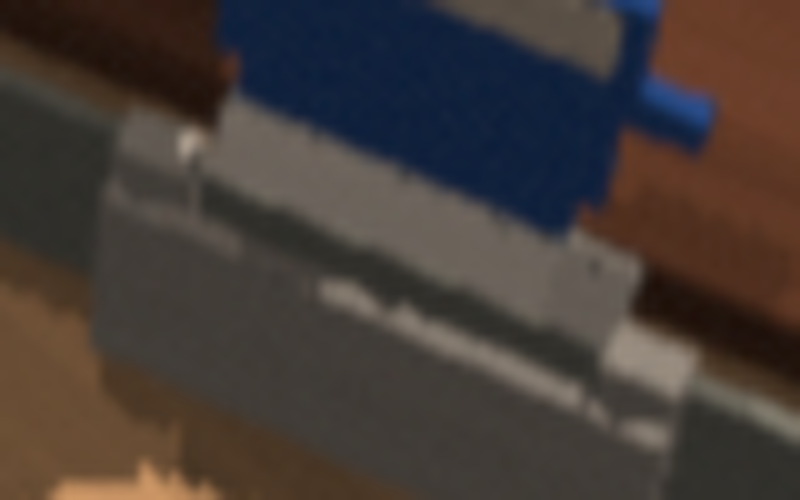

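```bash
python3 -m handwheel '0 0 0 0.003 -0.001 0.0034 1;0 0 0 0.005 0 0 1;0 0 0 0.005 0 0 1;0 0 0 0.005 0 0 1;0 0 0 0 0 0 1;0 0 0 0 0 0 1' && python3 look.py 10; python3 - <<'E'
from h import *
for n,(u,v) in dict(side=(335,285),top=(380,190)).items():
    c=arm.read_camera(n); im=c['image'][v:v+60,u:u+90,::-1]; cv2.imwrite(f'pics/z10{n}.png',cv2.resize(im,None,fx=8.8,fy=8.8,interpolation=cv2.INTER_CUBIC))
E
```

```text
time_s: 10.6
position: [0.4953, -0.1969, 0.1515]
eef_rot: [[-0.001, 0.951, 0.31], [0.0, 0.31, -0.951], [-1.0, -0.001, -0.001]]
force: [0.0, 0.1, -0.4]
width: 0.0091
[ 0.4953 -0.1969  0.1515] 18.080979849208436 [ 0.   0.1 -0.4]
```

View pics/z10side.png

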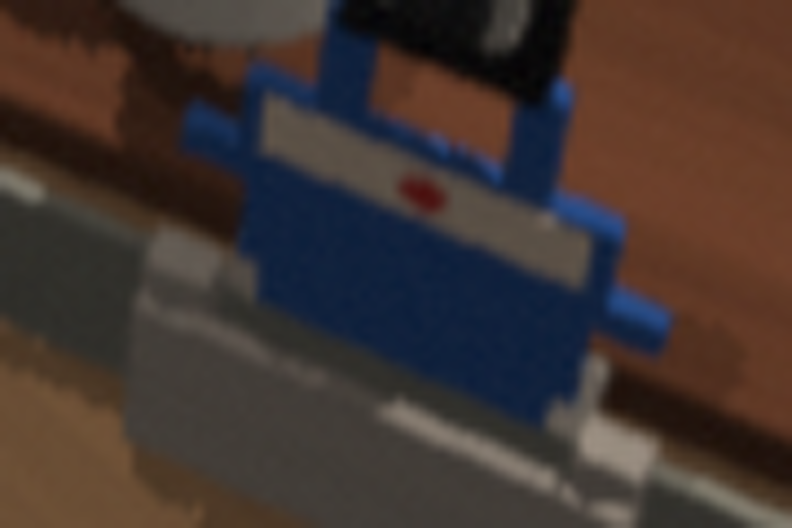

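View pics/z10top.png

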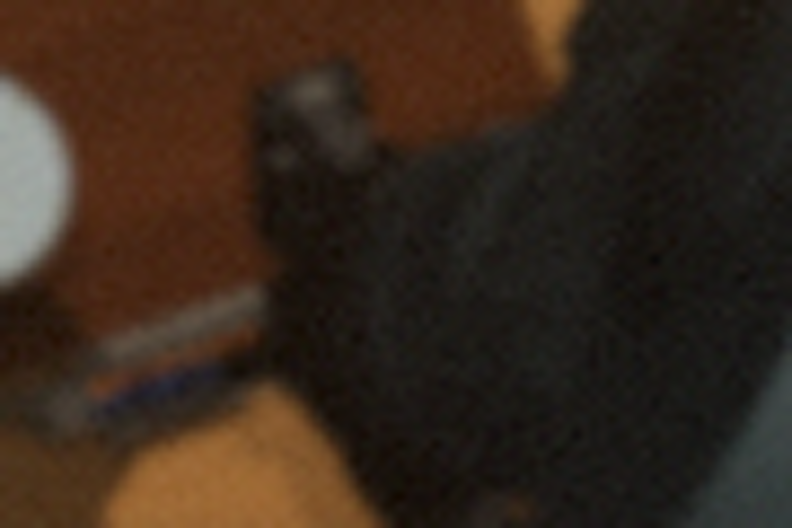

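```bash
python3 - <<'E'
from h import *
T0=np.load("top.npy")
c=arm.read_camera("top")
a=np.radians(18.1);ax=np.array([np.cos(a),np.sin(a),0]);ay=np.array([-np.sin(a),np.cos(a),0]);o=np.array([.4955,-.195,.05])
k=10 # px per mm ; region x -20..20, y -5..45
P=[(-20,45),(20,45),(20,-5),(-20,-5)]
src=np.float32([proj(c,o+ax*x/1000+ay*y/1000) for x,y in P]);dst=np.float32([[(45-y)*k,(20-x)*k] for x,y in P])
H=cv2.getPerspectiveTransform(src,dst)
A=cv2.warpPerspective(T0,H,(500,400),flags=2);B=cv2.warpPerspective(c["image"],H,(500,400),flags=2)
im=np.hstack([A,B])[...,::-1].copy()
im=np.clip(im.astype(int)*2,0,255).astype(np.uint8)
for x in range(-20,21,5): cv2.putText(im,str(x),(2,(20-x)*k+4),0,.4,(255,255,255)); cv2.line(im,(30,(20-x)*k),(40,(20-x)*k),(255,255,255))
cv2.imwrite("pics/p11.png",cv2.resize(im,None,fx=.8,fy=.8))
for n,w in(("before",A),("now",B)):
    pr=w[:,150:300].mean(1).reshape(40,10,3).mean(1)
    print(n,[(19.5-i,*pr[i].astype(int).tolist()) for i in range(6,36)])
E
```

```text
before [(13.5, 78, 58, 44), (12.5, 81, 64, 50), (11.5, 83, 67, 54), (10.5, 81, 68, 55), (9.5, 79, 66, 54), (8.5, 75, 63, 52), (7.5, 72, 59, 48), (6.5, 72, 56, 43), (5.5, 74, 54, 38), (4.5, 80, 54, 34), (3.5, 90, 56, 31), (2.5, 101, 60, 29), (1.5, 110, 65, 27), (0.5, 116, 68, 26), (-0.5, 118, 71, 29), (-1.5, 115, 71, 33), (-2.5, 107, 70, 37), (-3.5, 98, 67, 41), (-4.5, 90, 65, 45), (-5.5, 84, 65, 49), (-6.5, 81, 66, 52), (-7.5, 81, 68, 55), (-8.5, 81, 69, 57), (-9.5, 82, 70, 57), (-10.5, 82, 70, 57), (-11.5, 82, 70, 56), (-12.5, 82, 69, 55), (-13.5, 80, 67, 52), (-14.5, 78, 62, 47), (-15.5, 75, 57, 41)]
now [(13.5, 78, 57, 43), (12.5, 81, 62, 50), (11.5, 82, 66, 54), (10.5, 81, 67, 56), (9.5, 78, 66, 54), (8.5, 74, 63, 52), (7.5, 72, 59, 49), (6.5, 71, 57, 45), (5.5, 72, 55, 43), (4.5, 75, 54, 39), (3.5, 78, 52, 36), (2.5, 79, 50, 34), (1.5, 77, 49, 34), (0.5, 71, 46, 36), (-0.5, 63, 43, 39), (-1.5, 55, 40, 42), (-2.5, 47, 37, 43), (-3.5, 41, 34, 43), (-4.5, 38, 33, 41), (-5.5, 37, 34, 39), (-6.5, 39, 36, 37), (-7.5, 42, 37, 35), (-8.5, 45, 38, 34), (-9.5, 48, 39, 33), (-10.5, 50, 41, 32), (-11.5, 51, 41, 32), (-12.5, 53, 42, 31), (-13.5, 55, 43, 30), (-14.5, 58, 44, 30), (-15.5, 64, 46, 29)]
```

View pics/p11.png

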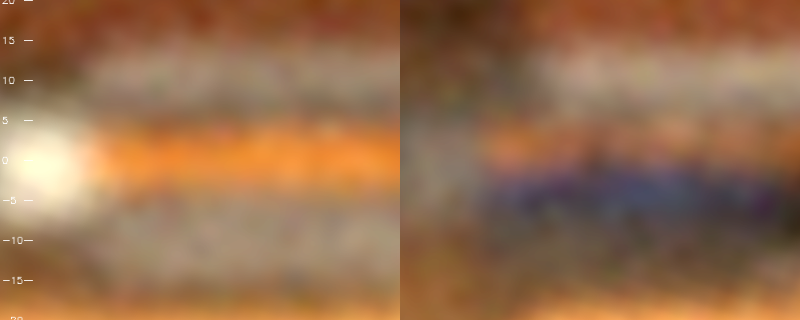

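```bash
python3 -m handwheel '0 0 0 0.002 0.0006 0 1;0 0 0 0.002 0 0 1;0 0 0 0.002 0 0 1;0 0 0 0.002 0 0 1;0 0 0 0.002 0 0 1;0 0 0 0 0 0 1;0 0 0 0 0 0 1' && python3 -m handwheel '0 0 0 0.002 0 0 1;0 0 0 0.002 0 0 1;0 0 0 0.002 0 0 1;0 0 0 0 0 0 1;0 0 0 0 0 0 1'; python3 look.py 12; python3 -c "
from h import *
print(arm.state()['ft_torque'])"
```

```text
time_s: 11.55
position: [0.4961, -0.1968, 0.1417]
eef_rot: [[-0.0, 0.951, 0.31], [-0.0, 0.31, -0.951], [-1.0, -0.0, -0.0]]
force: [0.1, -0.6, -0.3]
width: 0.0097
time_s: 12.05
position: [0.496, -0.1968, 0.1357]
eef_rot: [[-0.0, 0.951, 0.31], [0.0, 0.31, -0.951], [-1.0, -0.0, -0.0]]
force: [0.3, 0.6, -0.9]
width: 0.0095
[ 0.496  -0.1968  0.1357] 18.080506242056025 [ 0.3  0.6 -0.9]
[-0.05595735  0.00811482  0.00524059]
```

View pics/side12.png

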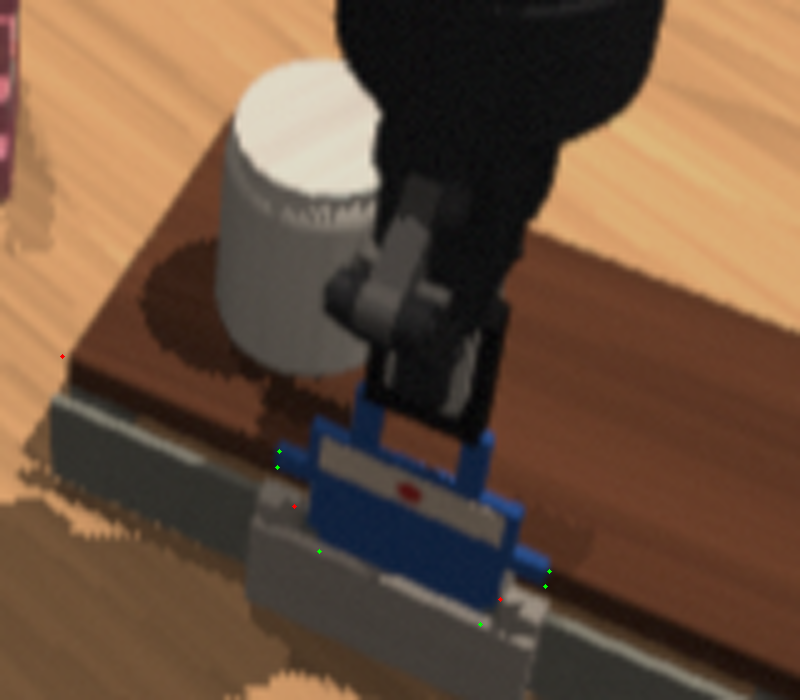

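```bash
python3 -m handwheel '0 0 0 0.002 0 0 1;0 0 0 0.002 0 0 1;0 0 0 0.002 0 0 1;0 0 0 0 0 0 1;0 0 0 0 0 0 1' 80 && python3 -m handwheel '0 0 0 0.002 0 0 1;0 0 0 0.002 0 0 1;0 0 0 0.002 0 0 1;0 0 0 0 0 0 1;0 0 0 0 0 0 1'
```

```text
time_s: 12.65
position: [0.496, -0.1968, 0.1297]
eef_rot: [[-0.0, 0.951, 0.31], [0.0, 0.31, -0.951], [-1.0, -0.0, -0.0]]
force: [0.5, 0.4, -1.1]
width: 0.0089
time_s: 13.15
position: [0.4964, -0.197, 0.1242]
eef_rot: [[0.001, 0.951, 0.31], [-0.0, 0.31, -0.951], [-1.0, 0.001, 0.001]]
force: [0.1, -0.5, 3.5]
width: 0.0092
```

```bash
python3 -m handwheel '0 0 0 0.001 0 0 1;0 0 0 0.001 0 0 1;0 0 0 0.001 0 0 1;0 0 0 0.001 0 0 1;0 0 0 0 0 0 1;0 0 0 0 0 0 1' && python3 -m handwheel '0 0 0 0.0005 0 0 1;0 0 0 0.0005 0 0 1;0 0 0 0 0 0 1;0 0 0 0 0 0 1'; python3 look.py 13
```

```text
time_s: 13.75
position: [0.4965, -0.197, 0.1201]
eef_rot: [[0.001, 0.951, 0.31], [-0.001, 0.31, -0.951], [-1.0, 0.001, 0.001]]
force: [-0.4, -0.3, 5.0]
width: 0.0091
time_s: 14.15
position: [0.4966, -0.197, 0.12]
eef_rot: [[0.001, 0.951, 0.31], [-0.001, 0.31, -0.951], [-1.0, 0.001, 0.001]]
force: [-2.7, 0.5, 11.9]
width: 0.0088
[ 0.4966 -0.197   0.12  ] 18.084863821136008 [-2.7  0.5 11.9]
```

View pics/side13.png

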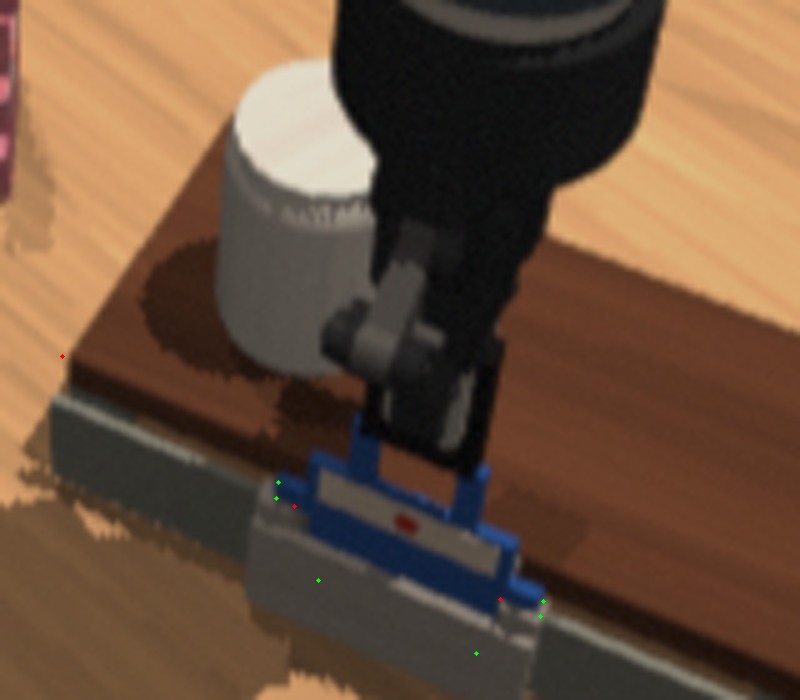

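```bash
python3 -m handwheel '0 0 0 0.0003 0 0 1;0 0 0 0 0 0 1;0 0 0 0 0 0 1;0 0 0 0 0 0 1;0 0 0 0 0 0 1;0 0 0 0 0 0 1'
```

```text
time_s: 14.85
position: [0.4966, -0.197, 0.1199]
eef_rot: [[0.002, 0.951, 0.31], [-0.001, 0.31, -0.951], [-1.0, 0.001, 0.001]]
force: [-2.5, 1.0, 12.5]
width: 0.0088
```

```bash
python3 -m handwheel '0 0 0 0 0 0 1;0 0 0 0 0 0 1;0 0 0 0 0 0 1;0 0 0 0 0 0 1' && python3 -c "
from h import *
c=arm.read_camera('side');cv2.imwrite('pics/s14.png',c['image'][...,::-1])"
```

```text
time_s: 15.25
position: [0.4966, -0.197, 0.12]
eef_rot: [[0.002, 0.951, 0.31], [-0.001, 0.31, -0.951], [-1.0, 0.001, 0.001]]
force: [-2.4, 1.7, 12.7]
width: 0.0087
```

View pics/s14.png

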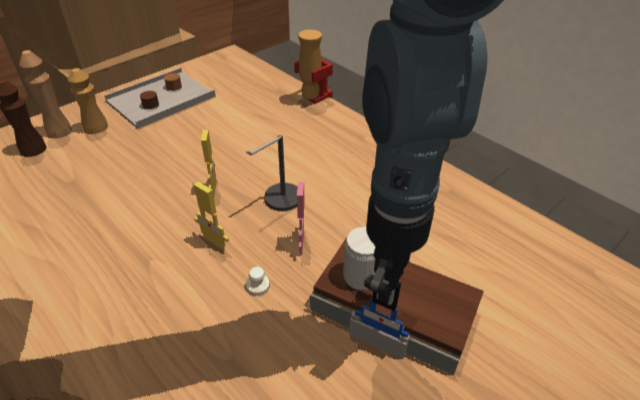

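```bash
python3 -c "
from plant import arm
print(arm.finish_job())"
```

```text
the job is handed in; nothing more can be done
None
```

I lifted the blue holder 14 mm off the hook, drew it 55 mm clear and carried it to the shelf. I then pressed its blade down behind the lip and handed in the job at about 15.3 s, still gripping it (set to 80 N) and pressing down. No verdict was reported.

**Seating:** The spring began to push back at the expected height, about 4.5 N with the ledge pressed roughly 3.7 mm. The TCP then stopped at z = 0.120 m, where I expected the holder to be fully home (0.1199 m). The force rose from 5 N to about 12.5 N with no further travel, which points to the shoulders resting on the cheek tops. The reading stayed steady at about 12.7 N for the last 0.4 s. Yaw was 18.1°, the same as the measured shelf angle, and the tool was vertical.

**Other objects:** In the last side picture, the canister and the porcelain cap stand where they were. The funnel was hidden behind the arm in that picture, but nothing went near it.

**Checks that disagreed or were weak:**
- **Slot position across its width:** Before insertion the two cameras disagreed by about 1–2 mm each way on where the holder was. I used the middle of the two, and it entered the slot with almost no sideways force. Pressed home, the sideways force is about 3 N, which suggests it rests lightly against one wall.
- **Position along the slot:** I could only estimate this from the picture, at about 1.5 mm off centre. The slot itself limits it to about 3 mm either way.

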